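Tighten the castle nut of a trolley wheel and line it up for its cotter pin

TASK

Take the aluminium dust cap off the axle nut of the trolley wheel and nest it, mouth down, squarely on top of the stack of two spare caps. Then tighten the castle nut, turning it clockwise seen from above until its pointer has come round to the raised lug on the hub, and turn it on a little further, to the first place where a pair of its slots lines up with the cotter hole through the axle. Leave everything else on the bench where it is.

Things in the scene. Friction and masses are not known exactly. Their poses are not given: they have to be found in the camera images.
- wheel: trolley wheel, black tyre 150 mm across and 50 mm high, lying flat and fixed on the bench, hub up (it does not turn). Origin on the wheel's axis at bench height, z up. The flat aluminium hub face, 92 mm across, is 56 mm above the bench; +x points from the wheel's axis to the raised lug on the hub
- lug (a point): top of the raised lug on the hub face: a dark block 10 mm radially by 6 mm, 3.5 mm high, its middle 39.5 mm from the wheel's axis; it lies outside the dust cap and below the faces of the nut
- axle: end of the fixed axle, 21 mm across, in the middle of the nut; its end is 90 mm above the bench, 2 mm above the nut. Origin on the axis at bench height. Its x axis is the direction of the cotter hole (5 mm, right through, 83.5 mm above the bench; both ends count alike), also shown by a white scribed line across the axle's end. It varies; see joint nut
- nut (a joint): turn of the castle nut, rad, clockwise from above (tightening) positive: 0 when the pointer is at the lug, starts at -1.4 to -0.5, stop at 1.2; the first slots line up with the hole at 0.25 to 0.85. Drags with 0.22 N m, plus 0.05 N m per rad beyond -1.5; stays where it is left; its height does not change. Its shape: see slot_a and pointer
- pointer (a point): tip of the pointer, a tab 6 mm wide on the nut's round flange, 26 mm from the axis, 61 mm above the bench. The flange is 44 mm across and 5 mm high, on the hub face
- slot_a (a point): centre of the nut, on its axis, at mid-height of the slots (83.5 mm above the bench). x along the pair of slots in the pointer's direction, z up. Nut: hexagon 36 mm across flats, 41.6 mm across corners, from 61 to 79 mm above the bench (grip here, on opposite flats); on it 6 teeth, 34 mm across, up to 88 mm, with 6 slots 6 mm wide, each over the middle of a flat
- slot_b (a point): the same point; x along the pair of slots 60 degrees anticlockwise from slot_a seen from above
- slot_c (a point): the same point; x along the pair of slots 120 degrees anticlockwise from slot_a
- cap: aluminium dust cap that starts over the nut, mouth down on the hub face. Skirt 64 mm across (58 inside) from the mouth up to a flat shoulder at 26 mm; above it a straight round crown 54 mm across up to the closed flat top at 46 mm (grip the crown). Inside clear for 23 mm in the skirt, 37 mm in the crown. Origin in the middle of its mouth, z towards its top; 80 to 160 g
- spare_top: upper spare cap, same as cap, resting on spare_low. A cap nested on another has its rim on the lower one's shoulder: its origin is 26 mm above the lower one's, with 2 mm play all round
- spare_low: lower spare cap, same as cap, mouth down on the plywood board
- board: fixed plywood board 125 x 125 x 6 mm under the spare caps, origin in the middle of its underside
- jar: bystander: jar 58 mm across, 62 mm high, black lid; origin under its middle
- bush: bystander: plain aluminium bush (open tube) 62 mm across, 44 mm high, no shoulder; origin under its middle
- mug: bystander: white mug 76 mm across, 90 mm high; origin under its middle, handle at its +y
- carton: bystander: blue carton 60 x 100 x 45 mm; origin under its middle
- stage: bystander: small positioning stage 70 x 70 x 34 mm, with a knob reaching 57 mm out along its +x; origin under its middle
- calculator: bystander: calculator 75 x 125 x 12 mm; origin under its middle
- wrench: bystander: wrench 170 mm long, lying along its x
- screwdriver: bystander: screwdriver 170 mm long, lying along its x

How it is judged:
On the way, in this order (a step that is already met when the one before it is completed fails the run):
1. the dust cap is nested on the stack of spare caps (horizontal distance between cap and spare_top below 0.006 m and z of cap in the frame of spare_top between 0.022 and 0.03 m and angle between each of cap, spare_top's own z axis and vertical below 0.1 rad and horizontal distance between spare_top and spare_low below 0.006 m and z of spare_top in the frame of spare_low between 0.022 and 0.03 m and contact force between the fingers and cap below 0.1 N), for 0.2 s.
2. the nut is tight: its pointer has come round to the lug (value of joint nut above 0 rad).
At the end, for the whole second after the job is handed in: The three caps stand in one upright stack at rest, each nested on the one below (axes within 6 mm, 22 to 30 mm apart in height, tilt under 0.1 rad), the lowest within 30 mm of its start; the nut is 0.1 to 1.0 rad past the lug, a pair of slots within 0.10 rad of the cotter hole (horizontal distance between cap and spare_top below 0.006 m and z of cap in the frame of spare_top between 0.022 and 0.03 m and angle between each of cap, spare_top's own z axis and vertical below 0.1 rad and horizontal distance between spare_top and spare_low below 0.006 m and z of spare_top in the frame of spare_low between 0.022 and 0.03 m and distance of spare_low from where it was at the start of the episode below 0.03 m and linear speed of cap below 0.02 m/s and value of joint nut between 0.1 and 1 rad and angle between the x axis of any of slot_a, slot_b, slot_c and the x axis of axle, either way round below 0.1 rad); the robot touches nothing.
It fails at once if a bystander is disturbed (moved more than 30 mm) (distance of any of jar, bush, mug, carton, stage, calculator, wrench, screwdriver from where it was at the start of the episode above 0.03 m).
It also fails if it takes over 59 s, if anything falls off the work surface, if the arm or the gripper's body presses on something with over 40 N, if the wrist force passes 120 N, or if a joint passes its speed limit or range.

ROBOT

A 6-joint arm with a two-finger parallel gripper is mounted at the origin on the work surface. World frame = base frame: x ahead of the robot, y to its left, z up, the work surface at z = 0. Lengths are in m, angles in rad, forces in N, time in s.
With the tool pointing down it reaches from about 0.275 to 0.75 m from the base axis. Payload 10.2 kg.
Tool frame: the origin (TCP) lies midway between the tips of the shut fingers; the grasp point (between the pads) lies 19 mm behind it (ctrl.grip_depth is the distance from the TCP to the grasp point, in m); x points along the fingers, z is the direction in which the jaws open and shut, and the axes are right-handed (so a half turn about x gives the same grasp; the last joint's range is limited). The gripper opens to 85 mm and grips with 20 to 120 N. Pads are 22 mm wide; open, the fingers measure 114 mm over their backs; the gripper's body (76 mm by 85 mm) begins 54 mm behind the grasp point. The pads swing forward as they close: fully open they stand 13 mm farther back than shut.
Start: joints at [0.893, 0.313, 1.498, -0, 1.331, -0.223], TCP at [0.231, 0.472, 0.231] pointing down, gripper open.
Joint ranges: [-2.94, 2.94], [-0.97, 2.17], [0.19, 2.56], [-1.23, 4.37], [0.02, 3.11], [-2.88, 2.88]. Speed limits (rad/s): [2.39, 2.39, 3.01, 3.14, 3.14, 3.14].

INTERFACE

Orientations are given as a unit quaternion [x, y, z, w].
In Python, from cell import sensors, imaging, ctrl gives the robot as it stands.
- The arm moves only by the tool move_arm, never from a script. Its arguments are lists of equal length, an entry for each row: "xyz": the shift along the tool's x, y, z as a fraction of full scale, a list of three; "rot": the turn, a rotation vector about the tool's x, y, z as a fraction of full scale, a list of three; "claw": the finger opening in mm, from 0 to 85.4. In form: {"xyz": [[dx, dy, dz], ...], "rot": [[ax, ay, az], ...], "claw": [claw, ...]}. A call has 1 to 5 rows; each row is the pose to reach, as a shift and turn from the pose measured when the call began, along the tool's axes at that moment, turning the shorter way round; what a row does not reach only later rows make up. Full scale, the value 1, is 75 cm for a shift and pi rad for a turn. A row lasts 1/12 s, in which the tool goes at most 41.7 mm and 7.16 degrees, less where a joint would pass 70% of its speed; a pose out of reach is approached as far as the arm can. A call with a number of a shift or a turn outside -1 to 1 is refused whole. A call with a gripper value outside its range is refused whole. The fingers move at their own pace and stop on an object; "newtons" is the grip in N (left out, the last holds). Time passes only in rows, so rows that repeat a pose let the fingers close. It gives the time, the measured TCP pose, the force and the opening at its end, in the units of the state.
- sensors.read_state(): the state, without advancing time (a new reading comes with each control period).
- imaging.get_image(name): name is "side" or "top"; returns the picture (384x512x3 uint8, red, green, blue); there is no depth.
- imaging.camera_model(name): a dict with "camera_matrix" (3x3 intrinsics, pixels), "extrinsics" (4x4, takes a point from camera to world coordinates). Camera axes: x right, y up, looking along -z (the intrinsics and any distortion apply to the point x, -y, -z); pixel columns grow to the right and rows downward; lengths in m; the calibration is good to about 2 mm. A picture is of the moment at which its call begins. camera_model takes no time and is no camera call.
- ctrl.hand_in(): hands the job in, once; it reports no verdict.
The state is a dict: "time_s": time; "joints": joint angles; "dq": joint speeds; "joint_efforts": joint torques, N m; "tool_pos": TCP position; "ee_rot": TCP orientation; "ft_force": force on the tool from outside, world axes, zero at the start; "torque": the same for the moment, N m; "gripper_width": finger opening in m.
Only numpy, scipy, OpenCV 4.12 (cv2) and the standard library are available. Lean on these libraries where they do the work, as an engineer would, in place of code of your own. Each camera call takes 0.05 s, during which the arm holds its last target. There are 200 camera calls.

## Working session

There is one attempt and no reset: what is moved stays moved. The work goes in short steps, Python scripts to look and compute and a tool call to move; the robot and the scene stay as the last step left them, time stands still between calls to the robot, and variables do not carry over. Pictures are saved under pics/ and viewed, about 8 in all and at most 12, crops included, and the job is handed in when it is done.

Besides the shell and the picture viewer there is one more tool, called after "Request:" as name(argument=value, ...) on one line, values as JSON. move_arm: Moves the arm, as the interface text tells. Shift numbers are shares of 75 cm and turn numbers shares of pi rad, none past 1 either way. Its arguments: {"type":"object","properties":{"xyz":{"type":"array","items":{"type":"array","items":{"type":"number"}}},"rot":{"type":"array","items":{"type":"array","items":{"type":"number"}}},"claw":{"type":"array","items":{"type":"number"}},"newtons":{"type":"number"}},"required":["xyz","rot","claw"]}

```bash
mkdir -p pics; ls
cat > h.py <<'E'
import numpy as np, cv2
from cell import sensors, imaging, ctrl
from scipy.spatial.transform import Rotation as R
def snap(n,f,crop=None,s=1):
    im=imaging.get_image(n); cv2.imwrite('pics/raw_'+f+'.png',im[...,::-1])
    if crop: im=im[crop[1]:crop[3],crop[0]:crop[2]]
    cv2.imwrite('pics/'+f+'.png',cv2.resize(im,None,fx=s,fy=s,interpolation=cv2.INTER_CUBIC)[...,::-1]); return im
def cast(n,u,v,z):
    m=imaging.camera_model(n);K=np.array(m['camera_matrix']);T=np.array(m['extrinsics'])
    d=np.linalg.solve(K,[u,v,1.]);d=T[:3,:3]@(d*[1,-1,-1]);o=T[:3,3]
    return (o+d*(z-o[2])/d[2])
def proj(n,p):
    m=imaging.camera_model(n);K=np.array(m['camera_matrix']);T=np.array(m['extrinsics'])
    q=T[:3,:3].T@(np.array(p)-T[:3,3])*[1,-1,-1];q=K@q;return q[:2]/q[2]
def move(target,rotz=0):
    "shift in tool axes as fraction; target world"
    s=sensors.read_state();A=R.from_quat(s['ee_rot'])
    return A.inv().apply(np.array(target)-s['tool_pos'])/.75
E
python3 - <<'E'
from h import *
snap('top','t0',s=1.5);snap('side','s0',s=1.5)
s=sensors.read_state();print(s);print(R.from_quat(s['ee_rot']).as_matrix().round(3))
for n in('top','side'):print(imaging.camera_model(n))
E
```

```text
pics
{'time_s': 0.1, 'joints': array([ 8.92590795e-01,  3.13398742e-01,  1.49836830e+00,  2.01501428e-05,
        1.33098195e+00, -2.23424070e-01]), 'dq': array([-0.00021494, -0.00354819, -0.00072016,  0.00031443,  0.00030854,
        0.00028706]), 'joint_efforts': array([ 3.36532932e-03, -4.12903154e+01, -2.60142159e+01, -1.40454067e-04,
        3.08481409e-03, -1.66127813e-05]), 'tool_pos': array([0.2304864 , 0.47144768, 0.23078719]), 'ee_rot': array([-0.37453708,  0.60023629,  0.37428166,  0.59945943]), 'ft_force': array([ 0.03480112,  0.23804104, -0.47068691]), 'torque': array([ 0.00554909, -0.00763327, -0.03094832]), 'gripper_width': 0.0852291900258429}
[[-0.001 -0.898  0.439]
 [-0.001  0.439  0.898]
 [-1.     0.    -0.001]]
{'camera_matrix': array([[448.64099522,   0.        , 257.73821106],
       [  0.        , 448.64099522, 191.37125393],
       [  0.        ,   0.        ,   1.        ]]), 'extrinsics': array([[ 1.83989523e-02,  9.93345649e-01, -1.13692128e-01,
         4.07389636e-01],
       [-9.99830463e-01,  1.81972457e-02, -2.81178817e-03,
         4.28282733e-03],
       [-7.24193962e-04,  1.13724587e-01,  9.93512050e-01,
         1.12668708e+00],
       [ 0.00000000e+00,  0.00000000e+00,  0.00000000e+00,
         1.00000000e+00]])}
{'camera_matrix': array([[492.60250373,   0.        , 259.22552472],
       [  0.        , 492.60250373, 195.16868505],
       [  0.        ,   0.        ,   1.        ]]), 'extrinsics': array([[ 0.70577852,  0.37842805, -0.59888972, -0.12165487],
       [-0.70814842,  0.40079933, -0.58127937, -0.64165916],
       [ 0.02006218,  0.8343573 ,  0.55085879,  0.70830887],
       [ 0.        ,  0.        ,  0.        ,  1.        ]])}
```

View pics/t0.png

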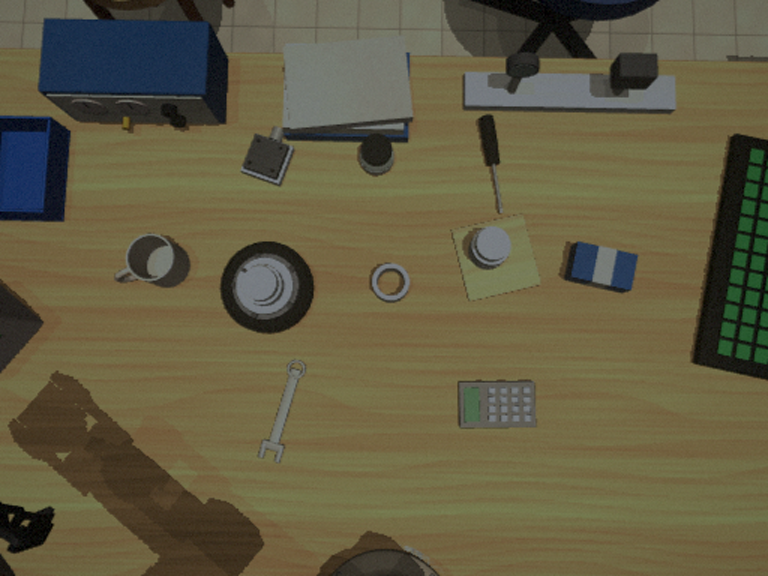

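View pics/s0.png

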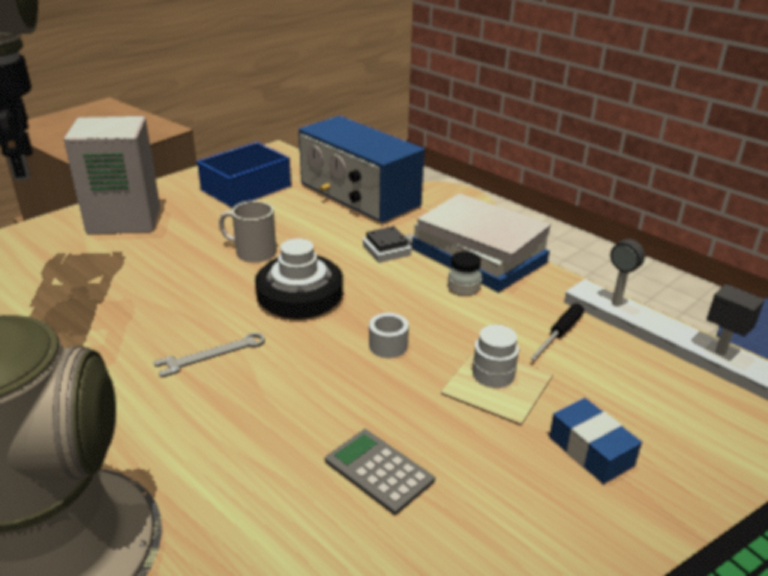

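The top view shows the wheel at about (177,191) in native pixels with the cap crown at (175,190), and the stack crown at (327,164). The bush is at (260,188), directly between them. Next I'll fit the circles.

Run:
```python
from h import *
im=cv2.imread('pics/raw_t0.png')
a=cv2.resize(im[150:232,140:222],None,fx=5,fy=5,interpolation=cv2.INTER_CUBIC)
b=cv2.resize(im[130:212,290:372],None,fx=5,fy=5,interpolation=cv2.INTER_CUBIC)
c=cv2.imread('pics/raw_s0.png')
d=cv2.resize(c[150:220,160:242],None,fx=5,fy=4.5,interpolation=cv2.INTER_CUBIC)
e=cv2.resize(c[205:275,290:372],None,fx=5,fy=4.5,interpolation=cv2.INTER_CUBIC)
cv2.imwrite('pics/c0.png',cv2.resize(np.vstack([np.hstack([a,b]),np.hstack([d,e])])*1,(800,600)))
hsv=cv2.cvtColor(im,cv2.COLOR_BGR2HSV)
# tyre
def circ(m,n,z,name):
    cs,_=cv2.findContours(m,cv2.RETR_EXTERNAL,cv2.CHAIN_APPROX_NONE)
    for c in cs:
        if cv2.contourArea(c)<60: continue
        h=cv2.convexHull(c); p=np.array([cast(n,*q[0],z)[:2] for q in c])
        (x,y),r=cv2.minEnclosingCircle(h); 
        A=np.c_[2*p,np.ones(len(p))];s=np.linalg.lstsq(A,(p**2).sum(1),rcond=None)[0]
        rr=np.sqrt(s[2]+s[0]**2+s[1]**2);print(name,s[:2].round(4),rr.round(4),(x,y),cv2.contourArea(c))
m=np.zeros(im.shape[:2],np.uint8);m[150:232,140:222]=1
circ(((hsv[...,2]<60)*m).astype(np.uint8),'top',.05,'tyre')
g=(hsv[...,1]<70)&(hsv[...,2]>90)
circ((g*m).astype(np.uint8),'top',.056,'hub')
for t in (170,185,200,215):
  circ(((hsv[...,2]>t)*m).astype(np.uint8),'top',.102,'crown%d'%t)
m[:]=0;m[130:212,290:372]=1
for t in (150,170,185,200,215):
  circ(((hsv[...,1]<50)*(hsv[...,2]>t)*m).astype(np.uint8),'top',.078,'stack%d'%t)
```

```text
tyre [0.5281 0.2005] 0.0735 (177.84890747070312, 191.32078552246094) 2885.0
hub [0.5293 0.2041] 0.0442 (175.56588745117188, 189.73643493652344) 1058.5
```

View pics/c0.png

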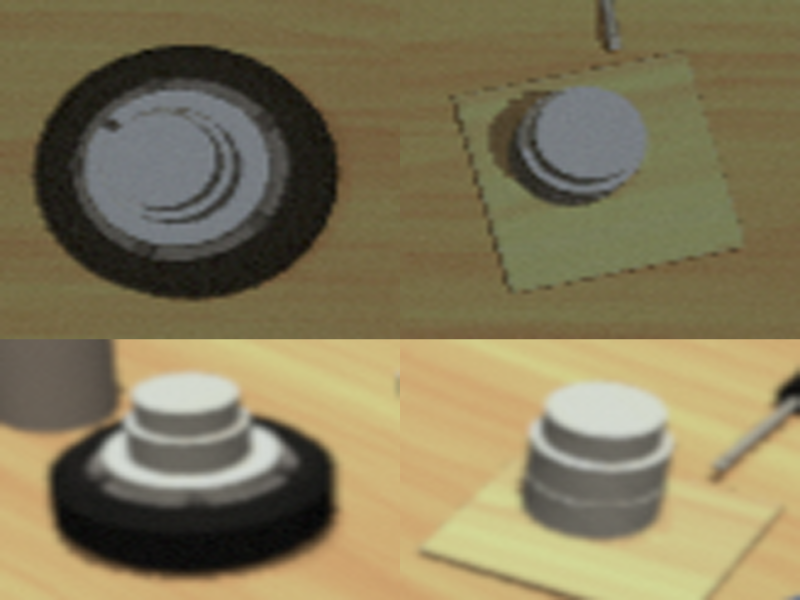

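The crop shows the crowns clearly: wheel cap near (172.4,188.2) and stack near (329.2,162.1) in the top view. The dark lug is near (163,180.4). Next I'll segment the crown tops in both views.

```bash
cat >> h.py <<'E'
def circ(m,n,z,name,amin=60):
    cs,_=cv2.findContours(m.astype(np.uint8),cv2.RETR_EXTERNAL,cv2.CHAIN_APPROX_NONE)
    for c in cs:
        if cv2.contourArea(c)<amin: continue
        p=np.array([cast(n,*q[0],z)[:2] for q in c],np.float32)
        A=np.c_[2*p,np.ones(len(p))];s=np.linalg.lstsq(A,(p**2).sum(1),rcond=None)[0]
        mo=cv2.moments(c)
        print(name,s[:2].round(4),'r',np.sqrt(s[2]+s[0]**2+s[1]**2).round(4),'cen',cast(n,mo['m10']/mo['m00'],mo['m01']/mo['m00'],z)[:2].round(4),'bb',cv2.boundingRect(c))
def roi(im,x0,y0,x1,y1):
    m=np.zeros(im.shape[:2],bool);m[y0:y1,x0:x1]=1;return m
E
python3 - <<'E'
from h import *
t=cv2.imread('pics/raw_t0.png');s=cv2.imread('pics/raw_s0.png')
ht=cv2.cvtColor(t,cv2.COLOR_BGR2HSV);hs=cv2.cvtColor(s,cv2.COLOR_BGR2HSV)
print(ht[162,310:350].tolist()); print(ht[188,155:200,2]);print(hs[150:200,198,2],hs[215:260,331,2])
for th in(110,120,130,140):circ((ht[...,2]>th)&(ht[...,1]<60)&roi(t,305,135,350,190),'top',.078,'stk%d'%th)
for th in(190,200,210,220):
  circ((hs[...,2]>th)&roi(s,310,215,350,238),'side',.078,'stkS%d'%th)
  circ((hs[...,2]>th)&roi(s,182,155,215,172),'side',.102,'capS%d'%th)
print(cast('top',172.4,188.2,.102),cast('top',163,180.4,.0595))
E
```

```text
[[19, 119, 77], [18, 101, 83], [19, 110, 81], [25, 82, 53], [23, 14, 74], [30, 20, 89], [23, 29, 71], [50, 19, 80], [105, 13, 120], [104, 22, 130], [105, 20, 128], [103, 18, 128], [102, 19, 131], [105, 20, 129], [106, 22, 129], [105, 19, 131], [100, 18, 128], [113, 16, 130], [103, 18, 128], [98, 21, 132], [109, 22, 130], [102, 20, 130], [99, 20, 128], [107, 18, 130], [105, 16, 127], [102, 20, 129], [104, 21, 131], [109, 16, 129], [102, 20, 127], [106, 21, 131], [40, 25, 123], [32, 72, 117], [31, 82, 118], [33, 85, 120], [30, 81, 117], [31, 80, 121], [30, 82, 121], [31, 81, 120], [32, 81, 120], [31, 79, 120]]
[ 56  53  90 123 128 127 127 128 127 129 128 130 130 129 131 128 130 130
 130 130 130 129 128 130 129 128 127 125 128  72  76 117  99  59  95 127
 131 129 127 128  75  76  80  72  45]
[207 208 208 209 208 208 207 207 208 210 216 217 218 218 218 217 217 217
 211 178 127 107 105 104 105 114 147 163 130 107 106 106 105 106 106 121
 161 205 210 182 124 100  92  79  60  38  30  32  31  30] [208 207 214 217 217 216 218 218 217 217 217 217 218 216 212 188 143 113
 108 107 106 107 124 157 173 143 115 111 110 109 108 107 109 116 117 110
 109 109 108 108 108 108 114 142 181]
stk110 [ 0.5983 -0.1582] r 0.0281 cen [ 0.6002 -0.1604] bb (315, 151, 26, 25)
stk120 [ 0.599 -0.161] r 0.0265 cen [ 0.6009 -0.1613] bb (319, 151, 22, 25)
stkS190 [ 0.5914 -0.1612] r 0.0417 cen [ 0.5968 -0.1572] bb (310, 215, 40, 23)
capS190 [0.5378 0.2086] r 0.0388 cen [0.5388 0.2086] bb (184, 155, 31, 15)
stkS200 [ 0.5911 -0.1613] r 0.0418 cen [ 0.5975 -0.1561] bb (310, 215, 40, 23)
capS200 [0.5401 0.2089] r 0.0372 cen [0.5397 0.209 ] bb (185, 155, 30, 14)
stkS210 [ 0.6014 -0.1595] r 0.0229 cen [ 0.6009 -0.1601] bb (321, 215, 24, 15)
capS210 [0.5277 0.2026] r 0.021 cen [0.5274 0.2024] bb (188, 159, 20, 10)
[0.52839625 0.20365481 0.102     ] [0.55185907 0.23525118 0.0595    ]
```

Run:
```python
from h import *
t=cv2.imread('pics/raw_t0.png');s=cv2.imread('pics/raw_s0.png')
ht=cv2.cvtColor(t,cv2.COLOR_BGR2HSV);hs=cv2.cvtColor(s,cv2.COLOR_BGR2HSV)
print(ht[180:215,172,2]); print(hs[227,315:350].tolist()[:6])
for th in(160,180):
  g=(hs[...,1]<45)&(hs[...,2]>th)
  circ(g&roi(s,310,215,350,240),'side',.078,'stkS')
  circ(g&roi(s,182,155,215,172),'side',.102,'capS')
  circ(g&roi(s,160,150,242,220),'side',.056,'hubS')
for z,x,y in((.056,.5281,.2005),(.102,.528,.202)):print(proj('top',(x,y,z)),proj('side',(x,y,z)))
```

```text
[129 128 126 130 129 126 131 129 130 128 132 127 130 128 129 128 132 131
 129 126  77 118 125  94 129 130 132 129 123  63  72  73  64  28  24]
[[18, 109, 206], [18, 86, 208], [21, 48, 204], [24, 23, 180], [27, 19, 121], [30, 19, 94]]
stkS [ 0.5993 -0.1613] r 0.0249 cen [ 0.599  -0.1617] bb (320, 216, 25, 15)
capS [0.5256 0.2004] r 0.025 cen [0.5253 0.2001] bb (187, 159, 22, 11)
hubS [0.5267 0.2009] r 0.0396 cen [0.516  0.1863] bb (181, 174, 37, 16)
hubS [0.5747 0.2643] r 0.0268 cen [0.5744 0.2639] bb (187, 159, 22, 11)
stkS [ 0.5996 -0.161 ] r 0.0246 cen [ 0.5993 -0.1614] bb (320, 216, 25, 15)
capS [0.5264 0.2015] r 0.024 cen [0.5261 0.2012] bb (187, 159, 22, 11)
hubS [0.5271 0.2011] r 0.0393 cen [0.5178 0.1869] bb (181, 174, 36, 16)
hubS [0.5755 0.2655] r 0.0259 cen [0.5753 0.2652] bb (187, 159, 22, 11)
[177.3387902  190.65781676] [199.19071173 179.58529452]
[173.11178178 188.38399752] [197.89201684 163.46117957]
```

Run:
```python
from h import *
print(move((.527,.2022,.15)).round(4), move((.527,.2022,.08)).round(4))
```

```text
[ 0.1077 -0.5129 -0.1487] [ 0.2011 -0.5129 -0.1486]
```

Request:
move_arm(xyz=[[0.02,-0.5129,-0.1487],[0.04,-0.5129,-0.1487],[0.08,-0.5129,-0.1487],[0.1077,-0.5129,-0.1487],[0.1077,-0.5129,-0.1487]], rot=[[0,0,0],[0,0,0],[0,0,0],[0,0,0],[0,0,0]], claw=[85,85,85,85,85], newtons=40)

```text
time_s: 0.52
tool_pos: [0.3834, 0.3322, 0.1986]
ee_rot: [-0.375, 0.6, 0.374, 0.599]
ft_force: [0.2, 1.2, 0.2]
gripper_width: 0.0849
```

Run:
```python
from h import *
print(move((.527,.2022,.15)).round(4), move((.527,.2022,.08)).round(4))
```

```text
[ 0.0648 -0.2481 -0.0716] [ 0.1581 -0.2481 -0.0715]
```

Request:
move_arm(xyz=[[0.0648,-0.2481,-0.0716],[0.0648,-0.2481,-0.0716],[0.0648,-0.2481,-0.0716],[0.0648,-0.2481,-0.0716],[0.0648,-0.2481,-0.0716]], rot=[[0,0,0],[0,0,0],[0,0,0],[0,0,0],[0,0,0]], claw=[85,85,85,85,85])

```text
time_s: 0.93
tool_pos: [0.5284, 0.1999, 0.1489]
ee_rot: [-0.374, 0.601, 0.374, 0.599]
ft_force: [0.9, 0.4, 1.3]
gripper_width: 0.0854
```

Run:
```python
from h import *
print(move((.527,.2022,.15)).round(4), move((.527,.2022,.08)).round(4),sensors.read_state()['joints'])
snap('side','s1',(130,60,290,220),3.5)
```

```text
[-0.0015  0.003   0.0019] [0.0919 0.0029 0.0021] [ 1.54791856e-01  4.74698297e-01  1.48690611e+00 -9.61020061e-04
  1.18162707e+00 -9.60001533e-01]
```

View pics/s1.png

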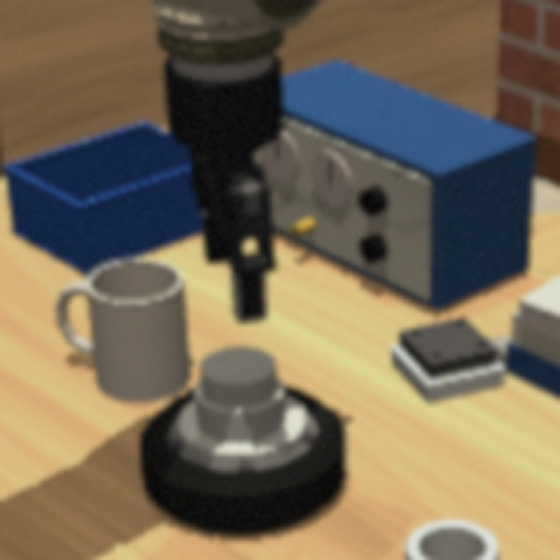

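The gripper sits centred above the cap, seen edge-on, with the tips clear of the crown top. I'll descend and grip.

Request:
move_arm(xyz=[[0.045,0.0029,0.0021],[0.08,0.0029,0.0021],[0.0925,0.0029,0.0021],[0.0925,0.0029,0.0021],[0.0925,0.0029,0.0021]], rot=[[0,0,0],[0,0,0],[0,0,0],[0,0,0],[0,0,0]], claw=[85,85,85,70,52])

```text
time_s: 1.4
tool_pos: [0.5301, 0.1988, 0.0786]
ee_rot: [-0.374, 0.601, 0.373, 0.6]
ft_force: [0.6, -0.1, -0.0]
gripper_width: 0.0635
```

Request:
move_arm(xyz=[[0,0,0],[0,0,0],[0,0,0],[0,0,0],[0,0,0]], rot=[[0,0,0],[0,0,0],[0,0,0],[0,0,0],[0,0,0]], claw=[48,48,48,48,48])

```text
time_s: 1.82
tool_pos: [0.531, 0.1992, 0.0805]
ee_rot: [-0.374, 0.6, 0.372, 0.601]
ft_force: [0.1, 1.0, 7.8]
gripper_width: 0.0522
```

Run:
```python
from h import *
s=sensors.read_state();print(s['tool_pos'],s['ee_rot'],s['gripper_width'],s['ft_force'],s['torque'],s['dq'].round(3))
im=snap('side','s2',(150,80,250,220),4)
im2=snap('top','t2',(120,140,230,240),4)
a=cv2.imread('pics/s2.png');b=cv2.imread('pics/t2.png');b=cv2.resize(b,(400,364))
c=np.zeros((560,800,3),np.uint8);c[:,:400]=a;c[:364,400:]=b;cv2.imwrite('pics/c2.png',c)
s=sensors.read_state();print(s['tool_pos'])
```

```text
[0.53101193 0.19918254 0.08045087] [-0.37428568  0.60023727  0.37238797  0.60079335] 0.05220370032509371 [0.05517829 0.9527923  7.80243791] [0.13044696 0.11254288 0.04033202] [-0.001 -0.    -0.     0.     0.001  0.001]
[0.53103536 0.19917194 0.08048147]
```

View pics/c2.png

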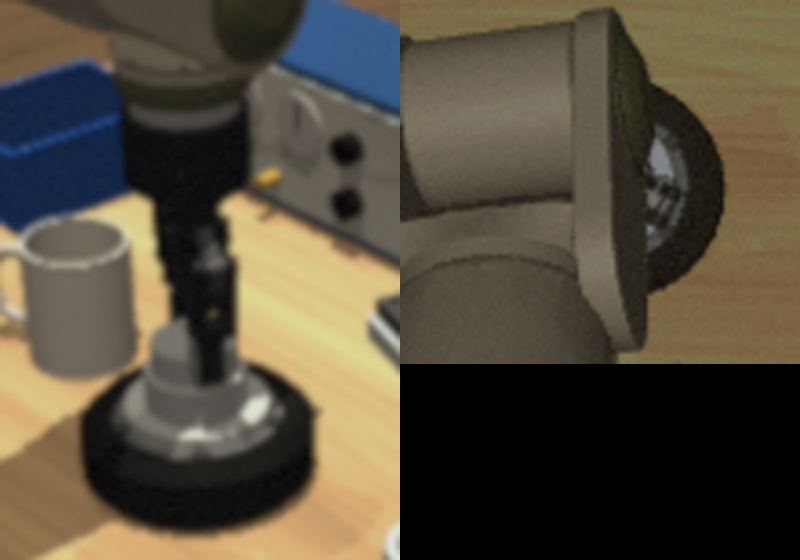

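The gripper looks slightly off-centre towards +x, and the fingertips are pressing on the shoulder (7.8 N upward). My shift was computed while the arm was still settling. I'll open, rise and recentre.

Request:
move_arm(xyz=[[-0.002,0,0],[-0.006,0,0],[-0.006,0,0],[-0.006,0,0],[-0.006,0,0]], rot=[[0,0,0],[0,0,0],[0,0,0],[0,0,0],[0,0,0]], claw=[75,75,75,75,75])

```text
time_s: 2.33
tool_pos: [0.5309, 0.1992, 0.0849]
ee_rot: [-0.374, 0.6, 0.372, 0.601]
ft_force: [0.4, 0.2, -1.3]
gripper_width: 0.0749
```

Run:
```python
from h import *
s=sensors.read_state();print(s['tool_pos'],s['gripper_width'],s['ft_force'],s['dq'].round(3))
print(move((.527,.2022,.083)).round(4))
```

```text
[0.53092546 0.19915338 0.08490923] 0.07490266811911639 [ 0.38969039  0.17515981 -1.3025022 ] [-0.     0.003  0.002  0.003 -0.     0.   ]
[0.0025 0.0065 0.0013]
```

Request:
move_arm(xyz=[[0.001,0.0065,0.0013],[0.001,0.0065,0.0013],[0.001,0.0065,0.0013],[0.001,0.0065,0.0013],[0.001,0.0065,0.0013]], rot=[[0,0,0],[0,0,0],[0,0,0],[0,0,0],[0,0,0]], claw=[75,75,65,50,50])

```text
time_s: 2.75
tool_pos: [0.5271, 0.2022, 0.0846]
ee_rot: [-0.374, 0.6, 0.372, 0.601]
ft_force: [-2.2, 0.8, 3.8]
gripper_width: 0.0522
```

Request:
move_arm(xyz=[[0,0,0],[0,0,0],[0,0,0],[0,0,0],[0,0,0]], rot=[[0,0,0],[0,0,0],[0,0,0],[0,0,0],[0,0,0]], claw=[48,48,48,48,48])

```text
time_s: 3.17
tool_pos: [0.5271, 0.2022, 0.0846]
ee_rot: [-0.374, 0.6, 0.372, 0.601]
ft_force: [-1.0, 0.8, 1.1]
gripper_width: 0.0523
```

Request:
move_arm(xyz=[[-0.02,0,0],[-0.06,0,0],[-0.1,0,0],[-0.1,0,0],[-0.1,0,0]], rot=[[0,0,0],[0,0,0],[0,0,0],[0,0,0],[0,0,0]], claw=[48,48,48,48,48])

```text
time_s: 3.58
tool_pos: [0.5274, 0.2024, 0.1604]
ee_rot: [-0.375, 0.599, 0.372, 0.602]
ft_force: [0.5, 0.2, -2.7]
gripper_width: 0.0522
```

Run:
```python
from h import *
s=sensors.read_state();print(s['tool_pos'],s['ft_force'],s['gripper_width'])
print(move((.5995,-.1612,.17)).round(4))
```

```text
[0.52740235 0.20243133 0.16043342] [ 0.49470543  0.18511008 -2.71953735] 0.052230869764466906
[-0.0116 -0.3008 -0.3923]
```

Lifted, with the wrench showing the extra weight. Now I'll carry it over in two calls, stopping short of the stack.

Request:
move_arm(xyz=[[-0.0116,-0.06,-0.08],[-0.0116,-0.12,-0.15],[-0.0116,-0.16,-0.2],[-0.0116,-0.2,-0.26],[-0.0116,-0.23,-0.3]], rot=[[0,0,0],[0,0,0],[0,0,0],[0,0,0],[0,0,0]], claw=[48,48,48,48,48])

```text
time_s: 4.0
tool_pos: [0.5681, -0.0031, 0.1672]
ee_rot: [-0.374, 0.6, 0.373, 0.601]
ft_force: [0.2, 1.6, -1.1]
gripper_width: 0.0518
```

Request:
move_arm(xyz=[[0,-0.08,-0.1],[0,-0.12,-0.15],[0,-0.12,-0.15],[0,-0.12,-0.15],[0,-0.12,-0.15]], rot=[[0,0,0],[0,0,0],[0,0,0],[0,0,0],[0,0,0]], claw=[48,48,48,48,48])

```text
time_s: 4.42
tool_pos: [0.5986, -0.1482, 0.1648]
ee_rot: [-0.372, 0.602, 0.372, 0.601]
ft_force: [-0.1, -0.4, -0.9]
gripper_width: 0.0522
```

Run:
```python
from h import *
s=sensors.read_state();print(s['tool_pos'],s['ft_force'],s['gripper_width'],s['joints'])
print(move((.5995,-.1612,.15)).round(4)); print(R.from_quat(s['ee_rot']).as_matrix().round(4))
```

```text
[ 0.59859559 -0.14824829  0.16476238] [-0.10931057 -0.43024805 -0.88296864] 0.052164872273841666 [-4.32134983e-01  5.68037736e-01  1.29323089e+00 -9.08494012e-04
  1.28087475e+00 -1.53961456e+00]
[ 0.0197 -0.0088 -0.0149]
[[-9.000e-04 -8.947e-01  4.467e-01]
 [-6.000e-04  4.467e-01  8.947e-01]
 [-1.000e+00  5.000e-04 -9.000e-04]]
```

Request:
move_arm(xyz=[[0.0197,-0.0088,-0.0149],[0.0197,-0.0088,-0.0149],[0.0197,-0.0088,-0.0149],[0.0197,-0.0088,-0.0149]], rot=[[0,0,0],[0,0,0],[0,0,0],[0,0,0]], claw=[48,48,48,48])

```text
time_s: 4.75
tool_pos: [0.5993, -0.1602, 0.1496]
ee_rot: [-0.372, 0.602, 0.373, 0.601]
ft_force: [0.3, -0.0, -0.7]
gripper_width: 0.0522
```

Run:
```python
from h import *
im=snap('side','s3',(285,160,385,270),4)
im2=snap('top','t3',(275,115,375,215),4)
s=sensors.read_state();p=s['tool_pos'];print(p,s['ft_force'])
for n in('side','top'):
    for q in ((.5995,-.1612,.078),(p[0],p[1],p[2]-.0286+.026),(p[0],p[1],p[2]-.0286)): print(n,proj(n,q))
a=cv2.imread('pics/s3.png');b=cv2.imread('pics/t3.png')
c=np.zeros((440,800,3),np.uint8);c[:,:400]=a;c[:400,400:]=b;cv2.imwrite('pics/c3.png',c)
```

```text
[ 0.59967069 -0.16019932  0.15045922] [-1.49170585  0.09014788 -1.76806828]
side [331.87608712 223.29448011]
side [334.95937792 195.97794808]
side [333.66299723 206.2924665 ]
top [329.36353188 162.44280151]
top [333.89073585 156.75222498]
top [331.96991707 158.93011962]
```

View pics/c3.png

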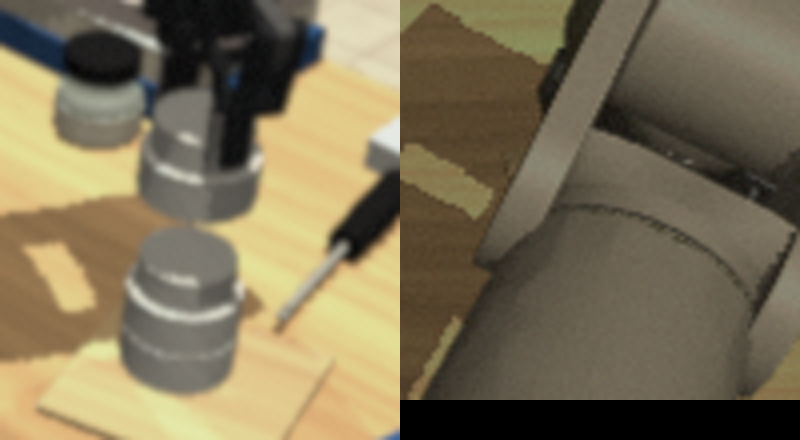

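The side view shows the held cap upright above the stack, skirt centre at about x 335 and stack crown at about 331.5. The top view is blocked by the arm. I'll compare the silhouettes with the projected ones.

```bash
cat > m.py <<'E'
from h import *
def measure(f,items):
    s=cv2.imread('pics/raw_'+f+'.png');h=cv2.cvtColor(s,cv2.COLOR_BGR2HSV).astype(float)
    S=h[...,1]; th=np.linspace(0,2*np.pi,181)
    for name,(x,y),z0,z1,r in items:
        P=np.array([proj('side',(x+r*np.cos(t),y+r*np.sin(t),z)) for z in(z0,z1) for t in th])
        hull=cv2.convexHull(P.astype(np.float32))[:,0]
        lo=P[:181][:,1].mean();hi=P[181:][:,1].mean();out=[]
        for row in range(int(hi)+2,int(lo)-1):
            xs=[];n=len(hull)
            for i in range(n):
                a,b=hull[i],hull[(i+1)%n]
                if (a[1]-row)*(b[1]-row)<=0 and a[1]!=b[1]: xs.append(a[0]+(row-a[1])*(b[0]-a[0])/(b[1]-a[1]))
            L,Rr=min(xs),max(xs);c=int((L+Rr)/2)
            l=c
            while S[row,l]<60:l-=1
            q=c
            while S[row,q]<60:q+=1
            l=l+(60-S[row,l])/(S[row,l+1]-S[row,l]);q=q-1+(60-S[row,q-1])/(S[row,q]-S[row,q-1])
            out.append([row,round(l-L,1),round(q-Rr,1)])
        print(name,out,'mean',np.mean([(o[1]+o[2])/2 for o in out]).round(2))
        c=int(P[:181][:,0].mean());print('  front bottom pred',P[:181][:,1].max().round(2),'S col',S[int(P[:181][:,1].max())-4:int(P[:181][:,1].max())+5,c],'V',h[int(P[:181][:,1].max())-4:int(P[:181][:,1].max())+5,c,2])
E
python3 - <<'E'
from m import *
p=(.59967,-.1602)
measure('s3',[('held',p,.1219,.1219+.026,.032),('top',(.5995,-.1612),.032,.058,.032),('low',(.5995,-.1612),.006,.032,.032),('crown',(.5995,-.1612),.058,.078,.027)])
E
```

```text
held [[198, np.float64(1.0), np.float64(-0.6)], [199, np.float64(1.0), np.float64(-0.2)], [200, np.float64(1.1), np.float64(-0.1)], [201, np.float64(1.2), np.float64(-0.3)], [202, np.float64(1.3), np.float64(-0.4)], [203, np.float64(1.1), np.float64(-0.6)], [204, np.float64(1.0), np.float64(-0.9)]] mean 0.33
  front bottom pred 215.19 S col [26. 24. 26. 35. 57. 64. 40. 29. 27.] V [120. 119. 120. 125. 134. 143. 129. 123. 123.]
top [[232, np.float64(0.2), np.float64(-0.3)], [233, np.float64(0.5), np.float64(-0.2)], [234, np.float64(0.7), np.float64(-0.2)], [235, np.float64(0.7), np.float64(-0.4)], [236, np.float64(0.7), np.float64(-0.7)], [237, np.float64(0.6), np.float64(-0.7)], [238, np.float64(0.5), np.float64(-0.7)]] mean 0.05
  front bottom pred 249.44 S col [23. 25. 27. 25. 24. 27. 28. 25. 27.] V [121. 121. 125. 134. 138. 124. 120. 122. 122.]
low [[242, np.float64(0.3), np.float64(-1.0)], [243, np.float64(0.5), np.float64(-0.9)], [244, np.float64(0.5), np.float64(-0.8)], [245, np.float64(0.6), np.float64(-0.7)], [246, np.float64(0.7), np.float64(-0.8)], [247, np.float64(0.7), np.float64(-1.0)]] mean -0.16
  front bottom pred 258.69 S col [26. 26. 28. 45. 75. 87. 80. 75. 74.] V [120. 119. 118. 131. 171. 216. 227. 228. 228.]
crown [[225, np.float64(0.0), np.float64(-0.8)], [226, np.float64(-1.0), np.float64(-0.8)], [227, np.float64(-1.6), np.float64(-0.9)], [228, np.float64(-2.0), np.float64(-0.8)]] mean -0.99
  front bottom pred 238.46 S col [26. 26. 23. 18. 18. 20. 20. 24. 25.] V [118. 119. 123. 143. 182. 193. 152. 127. 122.]
```

Run:
```python
from m import *
V=cv2.cvtColor(cv2.imread('pics/raw_s3.png'),cv2.COLOR_BGR2HSV)[...,2].astype(float)
for name,x,y,z in(('held',.59967,-.1602,.1479),('stack',.5995,-.1612,.058)):
  P=np.array([proj('side',(x+.027*np.cos(t),y+.027*np.sin(t),z)) for t in np.linspace(0,2*np.pi,361)])
  cx,cy=P.mean(0);F=P[P[:,1]>cy];F=F[np.argsort(F[:,0])]
  for c in range(int(cx)-9,int(cx)+3):
    r=np.interp(c,F[:,0],F[:,1]);k=int(round(r));w=V[k-3:k+5,c]-110;w=np.clip(w,0,None)
    print(name,c-int(cx),round(r,2),round((w*np.arange(k-3,k+5)).sum()/w.sum()-r,2),end=' | ')
  print()
```

```text
held -9 199.86 1.87 | held -8 200.52 1.47 | held -7 201.07 1.22 | held -6 201.53 1.23 | held -5 201.93 1.19 | held -4 202.27 1.01 | held -3 202.55 1.12 | held -2 202.79 1.12 | held -1 202.98 1.01 | held 0 203.13 1.08 | held 1 203.24 1.57 | held 2 203.3 1.6 | 
stack -9 234.51 0.63 | stack -8 235.29 0.6 | stack -7 235.94 0.52 | stack -6 236.48 0.45 | stack -5 236.93 0.44 | stack -4 237.31 0.39 | stack -3 237.63 0.54 | stack -2 237.9 0.45 | stack -1 238.11 0.41 | stack 0 238.27 0.37 | stack 1 238.38 0.43 | stack 2 238.44 0.42 |
```

Held cap and stack agree to within about 1 mm on average, so I'll descend straight down while watching the force.

Request:
move_arm(xyz=[[0.03,0,0.0],[0.05,0,0],[0.05,0,0],[0.05,0,0],[0.05,0,0]], rot=[[0,0,0],[0,0,0],[0,0,0],[0,0,0],[0,0,0]], claw=[48,48,48,48,48])

```text
time_s: 5.27
tool_pos: [0.6003, -0.1601, 0.1144]
ee_rot: [-0.373, 0.601, 0.372, 0.601]
ft_force: [-0.6, 0.0, -0.6]
gripper_width: 0.0517
```

Run:
```python
from m import *
print(sensors.read_state()['tool_pos'],sensors.read_state()['ft_force'])
snap('side','s4',(300,180,370,270),6)
print(move((.6001,-.1603,.11)).round(4))
```

```text
[ 0.60025467 -0.16014318  0.11437608] [-0.57937633  0.01657133 -0.56464407]
[ 0.006   0.0002 -0.0001]
```

View pics/s4.png

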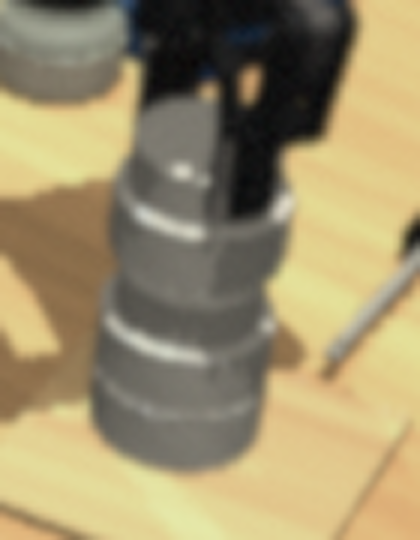

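The held cap's mouth is just above the stack crown and they look coaxial, so I'll continue slowly.

Request:
move_arm(xyz=[[0.006,0,0],[0.012,0,0],[0.017,0,0],[0.02,0,0],[0.02,0,0]], rot=[[0,0,0],[0,0,0],[0,0,0],[0,0,0],[0,0,0]], claw=[48,48,48,48,48])

```text
time_s: 5.73
tool_pos: [0.6, -0.1602, 0.0987]
ee_rot: [-0.373, 0.601, 0.372, 0.601]
ft_force: [-0.7, 0.4, -0.7]
gripper_width: 0.0522
```

Request:
move_arm(xyz=[[0.004,0,0],[0.008,0,0],[0.012,0,0],[0.0145,0,0],[0.0145,0,0]], rot=[[0,0,0],[0,0,0],[0,0,0],[0,0,0],[0,0,0]], claw=[48,48,48,48,48])

```text
time_s: 6.15
tool_pos: [0.5998, -0.1601, 0.0873]
ee_rot: [-0.373, 0.601, 0.372, 0.601]
ft_force: [-0.9, 0.2, -1.7]
gripper_width: 0.0525
```

Request:
move_arm(xyz=[[0.0012,0,0],[0.0018,0,0],[0.0018,0,0]], rot=[[0,0,0],[0,0,0],[0,0,0]], claw=[48,48,48])

```text
time_s: 6.4
tool_pos: [0.6, -0.1602, 0.0866]
ee_rot: [-0.373, 0.601, 0.372, 0.601]
ft_force: [-1.5, 0.8, 4.2]
gripper_width: 0.052
```

Contact at the expected height. I'll release, then rise.

Request:
move_arm(xyz=[[0,0,0],[0,0,0],[0,0,0],[0,0,0],[0,0,0]], rot=[[0,0,0],[0,0,0],[0,0,0],[0,0,0],[0,0,0]], claw=[60,75,80,80,80])

```text
time_s: 6.82
tool_pos: [0.6, -0.1602, 0.0865]
ee_rot: [-0.373, 0.601, 0.372, 0.601]
ft_force: [0.6, -0.1, -0.4]
gripper_width: 0.08
```

Request:
move_arm(xyz=[[-0.02,0,0],[-0.06,0,0],[-0.12,0,0],[-0.12,0,0],[-0.12,0,0]], rot=[[0,0,0],[0,0,0],[0,0,0],[0,0,0],[0,0,0]], claw=[80,80,80,80,80])

```text
time_s: 7.23
tool_pos: [0.601, -0.1605, 0.1793]
ee_rot: [-0.374, 0.6, 0.37, 0.602]
ft_force: [-0.7, 0.0, -1.2]
gripper_width: 0.0801
```

Run:
```python
from h import *
s=sensors.read_state();print(s['tool_pos'],s['ft_force'],s['gripper_width'],s['joints'])
snap('side','s5',(300,170,370,270),4);snap('top','t5')
a=cv2.imread('pics/s5.png');t=cv2.imread('pics/raw_t5.png')
b=cv2.resize(t[150:232,140:222],None,fx=6,fy=6,interpolation=cv2.INTER_CUBIC)
c=np.zeros((500,800,3),np.uint8);c[:400,:280]=a;c[:492,300:792]=b;cv2.imwrite('pics/c5.png',c)
```

```text
[ 0.60097564 -0.16050094  0.1792618 ] [-0.65302538  0.03872132 -1.17722685] 0.08012887845050744 [-4.48736810e-01  5.63774105e-01  1.26126180e+00 -7.73343574e-04
  1.31008015e+00 -1.55778519e+00]
```

View pics/c5.png

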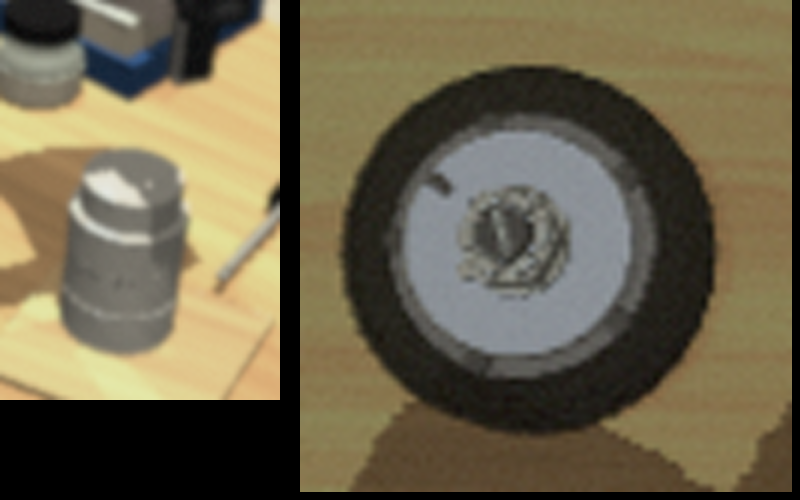

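The side view shows three caps nested and upright. The top view now shows the nut, with the lug near native (163.3,180.3) and the pointer at lower left near (168,195). I'll average several frames and zoom in.

Run:
```python
from h import *
for n in('top','side'):
    a=np.mean([imaging.get_image(n).astype(float) for _ in range(8)],0);np.save('pics/avg_%s.npy'%n,a)
t=np.load('pics/avg_top.npy');s=np.load('pics/avg_side.npy')
f=lambda im,x0,y0,x1,y1,k:np.clip((cv2.resize(im[y0:y1,x0:x1],None,fx=k,fy=k,interpolation=cv2.INTER_CUBIC)-0)*1.5,0,255)[...,::-1]
A=f(t,158,172,190,204,12.5);B=f(s,172,150,226,204,400/54)
cv2.imwrite('pics/c6.png',np.hstack([A[:400,:400],B[:400,:400]]))
hv=cv2.cvtColor(t.astype(np.uint8),cv2.COLOR_RGB2HSV)
circ((hv[...,2]>110)&(hv[...,1]<60)&roi(t,140,150,222,232),'top',.056,'hub',300)
circ((hv[...,2]<60)&roi(t,140,150,222,232),'top',.05,'tyre',300)
hs=cv2.cvtColor(s.astype(np.uint8),cv2.COLOR_RGB2HSV)
circ((hs[...,2]>190)&(hs[...,1]<45)&roi(s,160,140,242,215),'side',.056,'hubS',60)
```

```text
hub [0.5294 0.2037] r 0.0438 cen [0.5293 0.2039] bb (157, 172, 38, 37)
tyre [0.5276 0.2006] r 0.0734 cen [0.5271 0.2006] bb (147, 161, 62, 62)
hubS [0.5266 0.2004] r 0.0381 cen [0.5203 0.1921] bb (181, 172, 36, 18)[ WARN:0@16.252] global loadsave.cpp:1063 imwrite_ Unsupported depth image for selected encoder is fallbacked to CV_8U.
```

View pics/c6.png

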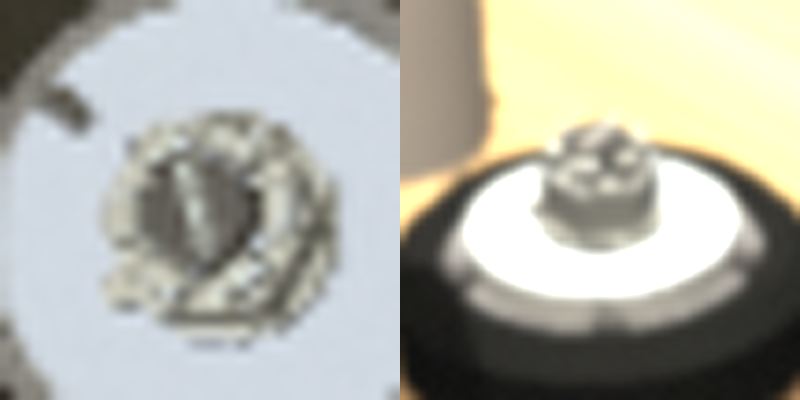

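In the zoomed top view the scribed line runs from crop (182,165) to (213,258) on the axle disc centred at about (203,211). The pointer tab is near (118,288) and the lug near (66,105). Now I'll work out the angles.

Run:
```python
from h import *
N=lambda x,y:(158+(x+.5)/12.5-.5,172+(y+.5)/12.5-.5)
C=cast('top',*N(203,211),.09)[:2];print('axle end',C)
for c in (C,np.array([.5277,.2012])):
  an=lambda p:np.degrees(np.arctan2(*(p-c)[::-1]))
  for nm,x,y,z in(('lug',66,105,.0595),('ptr',118,288,.061),('ptr2',112,285,.061)):
    p=cast('top',*N(x,y),z)[:2];print(nm,p,an(p).round(1),np.linalg.norm(p-c).round(4))
a=cast('top',*N(182,165),.09)-cast('top',*N(213,258),.09);print('scribe',np.degrees(np.arctan2(a[1],a[0])),np.linalg.norm(a))
t=np.load('pics/avg_top.npy')
# scribe: bright pixels within axle disc
u=cv2.resize(t,None,fx=8,fy=8,interpolation=cv2.INTER_CUBIC).mean(2)
cx,cy=N(203,211);yy,xx=np.mgrid[:u.shape[0],:u.shape[1]];X=(xx+.5)/8-.5;Y=(yy+.5)/8-.5
for r in (3,3.6,4.2):
  m=np.hypot(X-cx,Y-cy)<r;v=u[m];w=np.clip(v-np.percentile(v,60),0,None)
  P=np.array([X[m],Y[m]]);mu=(P*w).sum(1)/w.sum();e,V=np.linalg.eigh((P-mu[:,None])*w@(P-mu[:,None]).T);d=V[:,1]*4
  a=cast('top',*(mu+d),.09)-cast('top',*(mu-d),.09);print(r,mu,np.degrees(np.arctan2(a[1],a[0])),e)
# lug dark
m=np.zeros_like(u,bool);cx,cy=N(66,105);m=(np.hypot(X-cx,Y-cy)<3.2)
```

```text
axle end [0.52935657 0.20275659]
lug [0.55296556 0.23573076] 54.4 0.0406
ptr [0.51765397 0.22396694] 118.9 0.0242
ptr2 [0.51820935 0.22513772] 116.5 0.025
lug [0.55296556 0.23573076] 53.8 0.0428
ptr [0.51765397 0.22396694] 113.8 0.0249
ptr2 [0.51820935 0.22513772] 111.6 0.0258
scribe 20.464466651387664 0.01849725033823114
3 [173.15054641 188.34900604] -163.4918330696114 [ 2332.79032359 30465.99521349]
3.6 [173.11767888 188.19941101] -163.02880007245957 [ 5446.654549   77622.11219153]
4.2 [173.11010213 187.91281962] -164.7660905849743 [ 14829.11868138 133662.84955379]
```

Run:
```python
from h import *
t=np.load('pics/avg_top.npy').mean(2)
pts=[]
for r in range(184,194):
    row=t[r,168:180];print(r,row.round(0).astype(int))
s=sensors.read_state();print(s['tool_pos'],move((.5283,.2018,.16)).round(4));M=R.from_quat(s['ee_rot']).as_matrix();print(np.degrees(np.arctan2(M[1,2],M[0,2])))
```

```text
184 [114 121 132  90  80  85  90  86 101 124  92  99]
185 [134 113  65  61 126  92  65  64  87  78  79 123]
186 [128 111  77  63 108 106  74  63  66  73 118 120]
187 [115  72  62  63  91 103  76  64  66  52  49 118]
188 [112  73  62  64  76 129  90  65  65  60  51 120]
189 [112  72  62  64  62 122  90  68  65  58  47 118]
190 [115  78  64  64  62  95 102  77  66  46  72 122]
191 [ 92 105  80  65  65  90  99  74  56  48 123 120]
192 [131 108  94  81  70  68  88  62  54  96  81 119]
193 [117 123 129 112  83  81  58  61 122 137 135  97]
[ 0.59992945 -0.16007189  0.17644873] [0.0214 0.3004 0.3895]
63.55307018145224
```

Request:
move_arm(xyz=[[0.0,0.06,0.08],[0.0,0.11,0.15],[0.01,0.15,0.2],[0.02,0.19,0.25],[0.02,0.23,0.3]], rot=[[0,0,0],[0.02,0,0],[0.04,0,0],[0.0475,0,0],[0.0475,0,0]], claw=[70,65,65,65,65])

```text
time_s: 8.55
tool_pos: [0.5603, 0.0459, 0.1659]
ee_rot: [-0.326, 0.628, 0.326, 0.628]
ft_force: [1.1, 0.1, -0.8]
gripper_width: 0.0649
```

Request:
move_arm(xyz=[[0,0.06,0.08],[0,0.06,0.08],[0,0.06,0.08],[0,0.06,0.08],[0,0.06,0.08]], rot=[[0,0,0],[0,0,0],[0,0,0],[0,0,0],[0,0,0]], claw=[65,65,65,65,65])

```text
time_s: 8.97
tool_pos: [0.5581, 0.1204, 0.1658]
ee_rot: [-0.326, 0.628, 0.325, 0.627]
ft_force: [0.6, -0.0, -0.7]
gripper_width: 0.0651
```

```bash
cat >> h.py <<'E'
def st():
    s=sensors.read_state();M=R.from_quat(s['ee_rot']).as_matrix()
    print('pos',s['tool_pos'].round(4),'jaw',np.degrees(np.arctan2(M[1,2],M[0,2])).round(2),'tilt',M[:2,0].round(4),'F',s['ft_force'].round(1),'T',s['torque'].round(2),'w',s['gripper_width'].round(4),'q6',s['joints'][5].round(2),'t',s['time_s'])
E
python3 - <<'E'
from h import *
st();print(move((.528,.2022,.12)).round(4))
E
```

```text
Traceback (most recent call last):
  File "h.py", line 31, in st
    print('pos',s['tool_pos'].round(4),'jaw',np.degrees(np.arctan2(M[1,2],M[0,2])).round(2),'tilt',M[:2,0].round(4),'F',s['ft_force'].round(1),'T',s['torque'].round(2),'w',s['gripper_width'].round(4),'q6',s['joints'][5].round(2),'t',s['time_s'])
                                                                                                                                                                            ^^^^^^^^^^^^^^^^^^^^^^^^
AttributeError: 'float' object has no attribute 'round'
```

```bash
sed -i "s/s\['gripper_width'\].round(4)/round(s['gripper_width'],4)/" h.py
python3 - <<'E'
from h import *
st();print(move((.528,.2022,.12)).round(4))
E
```

```text
pos [0.5581 0.1204 0.1658] jaw 54.9 tilt [ 0.0006 -0.0013] F [ 0.6 -0.  -0.7] T [-0.07 -0.01  0.01] w 0.0651 q6 -0.95 t 8.9667
[0.0609 0.0956 0.0662]
```

Request:
move_arm(xyz=[[0.02,0.04,0.03],[0.04,0.08,0.055],[0.0609,0.0956,0.0662],[0.0609,0.0956,0.0662],[0.0609,0.0956,0.0662]], rot=[[0,0,0],[0,0,0],[0,0,0],[0,0,0],[0,0,0]], claw=[65,65,65,65,65])

```text
time_s: 9.38
tool_pos: [0.5282, 0.2013, 0.1198]
ee_rot: [-0.326, 0.628, 0.325, 0.627]
ft_force: [-0.0, 0.4, 0.1]
gripper_width: 0.0651
```

Request:
move_arm(xyz=[[0,0,0],[0,0,0],[0,0,0]], rot=[[0,0,0],[0,0,0],[0,0,0]], claw=[65,65,65])

```text
time_s: 9.63
tool_pos: [0.5291, 0.2001, 0.1206]
ee_rot: [-0.326, 0.628, 0.325, 0.628]
ft_force: [0.3, 0.4, -0.2]
gripper_width: 0.0648
```

Run:
```python
from h import *
st();print(move((.528,.2022,.064)).round(4))
```

```text
pos [0.5291 0.2001 0.1206] jaw 54.78 tilt [ 0.0011 -0.0017] F [ 0.3  0.4 -0.2] T [0.02 0.01 0.02] w 0.0648 q6 -0.8 t 9.6333
[0.0755 0.0029 0.0015]
```

Request:
move_arm(xyz=[[0.03,0.0029,0.0015],[0.055,0.0029,0.0015],[0.0755,0.0029,0.0015],[0.0755,0.0029,0.0015],[0.0755,0.0029,0.0015]], rot=[[0,0,0],[0,0,0],[0,0,0],[0,0,0],[0,0,0]], claw=[65,65,65,65,65])

```text
time_s: 10.05
tool_pos: [0.5283, 0.2017, 0.0642]
ee_rot: [-0.326, 0.628, 0.324, 0.628]
ft_force: [0.6, -0.2, 0.2]
gripper_width: 0.0648
```

Request:
move_arm(xyz=[[0,0,0],[0,0,0],[0,0,0],[0,0,0],[0,0,0]], rot=[[0,0,0],[0,0,0],[0,0,0],[0,0,0],[0,0,0]], claw=[50,42,32,32,32], newtons=30)

```text
time_s: 10.47
tool_pos: [0.5304, 0.203, 0.0664]
ee_rot: [-0.326, 0.625, 0.324, 0.631]
ft_force: [4.9, 7.5, 3.6]
gripper_width: 0.0367
```

Run:
```python
from h import *
st();snap('side','s7',(150,110,250,210),4);snap('side','dummy');st()
```

```text
pos [0.5304 0.203  0.0664] jaw 54.73 tilt [0.0076 0.0012] F [4.9 7.5 3.6] T [ 1.27 -0.79  0.14] w 0.0367 q6 -0.8 t 10.4667
pos [0.5304 0.203  0.0664] jaw 54.74 tilt [0.0077 0.0012] F [4.8 8.3 3. ] T [ 1.29 -0.75  0.18] w 0.0361 q6 -0.8 t 10.5667
```

View pics/s7.png

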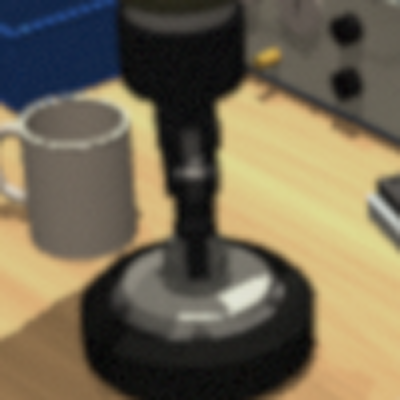

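The jaws are on the flats (36.1 mm), but closing pushed the tool about 2.5 mm along the jaw axis, so the nut axis is near (.5305,.2035). That agrees with the top camera. I'll reopen slightly, recentre, level and regrip harder.

Run:
```python
from h import *
print(move((.5306,.2037,.0665)).round(4))
s=sensors.read_state();A=R.from_quat(s['ee_rot']);x=A.as_matrix()[:,0]
w=np.cross(x,[0,0,-1]);print((A.inv().apply(w)/np.pi).round(4))
```

```text
[-0.0001  0.0003  0.0009]
[-0.      0.0017  0.0018]
```

Request:
move_arm(xyz=[[0,0,0],[0,0,0.001],[0,0.0004,0.0013],[0,0.0004,0.0013],[0,0.0004,0.0013]], rot=[[0,0,0],[0,0,0],[0,0,0],[0,0,0],[0,0,0]], claw=[46,46,46,46,46])

```text
time_s: 10.98
tool_pos: [0.5306, 0.2039, 0.0664]
ee_rot: [-0.326, 0.626, 0.324, 0.63]
ft_force: [-0.2, 0.4, 0.2]
gripper_width: 0.0463
```

Run:
```python
from h import *
st();print(move((.5306,.2037,.0665)).round(4))
s=sensors.read_state();A=R.from_quat(s['ee_rot']);x=A.as_matrix()[:,0]
w=np.cross(x,[0,0,-1]);print((A.inv().apply(w)/np.pi).round(4))
```

```text
pos [0.5306 0.2039 0.0664] jaw 54.73 tilt [0.0073 0.001 ] F [-0.2  0.4  0.2] T [-0.02 -0.01  0.02] w 0.0463 q6 -0.79 t 10.9833
[-0.0002 -0.0002 -0.0002]
[-0.      0.0016  0.0017]
```

Request:
move_arm(xyz=[[0,0,0],[0,0,0],[0,0,0],[0,0,0],[0,0,0]], rot=[[0,0.0016,0.0017],[0,0.0016,0.0017],[0,0.0016,0.0017],[0,0.0016,0.0017],[0,0.0016,0.0017]], claw=[46,38,32,32,32], newtons=80)

```text
time_s: 11.4
tool_pos: [0.5302, 0.2033, 0.067]
ee_rot: [-0.325, 0.628, 0.325, 0.627]
ft_force: [-3.7, -4.4, 8.8]
gripper_width: 0.0346
```

Run:
```python
from h import *
st()
```

```text
pos [0.5302 0.2033 0.067 ] jaw 54.76 tilt [-0.0012 -0.0014] F [-3.7 -4.4  8.8] T [-0.83  0.87  0.17] w 0.0346 q6 -0.79 t 11.4
```

Well centred with only small forces. The nut flats are at 54.8°, so the pointer is at 114.8°, as estimated. Now the first 35° clockwise.

Request:
move_arm(xyz=[[0,0,0],[0,0,0],[0,0,0],[0,0,0],[0,0,0]], rot=[[0.035,0,0],[0.075,0,0],[0.115,0,0],[0.155,0,0],[0.19,0,0]], claw=[32,32,32,32,32])

```text
time_s: 11.82
tool_pos: [0.5304, 0.2034, 0.0671]
ee_rot: [-0.125, 0.696, 0.124, 0.696]
ft_force: [0.5, 1.3, 1.4]
gripper_width: 0.0344
```

Run:
```python
from h import *
st()
```

```text
pos [0.5304 0.2034 0.0671] jaw 20.24 tilt [-0.0009 -0.0014] F [0.5 1.3 1.4] T [0.18 0.08 0.28] w 0.0344 q6 -0.19 t 11.8167
```

Request:
move_arm(xyz=[[0,0,0],[0,0,0],[0,0,0],[0,0,0],[0,0,0]], rot=[[0.035,0,0],[0.075,0,0],[0.115,0,0],[0.155,0,0],[0.19,0,0]], claw=[32,32,32,32,32])

```text
time_s: 12.23
tool_pos: [0.5306, 0.2035, 0.0671]
ee_rot: [0.087, 0.702, -0.088, 0.702]
ft_force: [2.3, 0.7, 0.1]
gripper_width: 0.0342
```

Request:
move_arm(xyz=[[0,0,0],[0,0,0],[0,0,0],[0,0,0],[0,0,0]], rot=[[0.03,0,0],[0.06,0,0],[0.09,0,0],[0.11,0,0],[0.125,0,0]], claw=[32,32,32,32,32])

```text
time_s: 12.65
tool_pos: [0.5307, 0.2034, 0.0671]
ee_rot: [0.224, 0.671, -0.225, 0.671]
ft_force: [0.7, -0.3, 0.3]
gripper_width: 0.0343
```

Run:
```python
from h import *
st()
```

```text
pos [0.5307 0.2034 0.0671] jaw -36.94 tilt [-0.0003 -0.0014] F [ 0.7 -0.3  0.3] T [ 0.14 -0.01  0.31] w 0.0343 q6 0.81 t 12.65
```

Request:
move_arm(xyz=[[0,0,0],[0,0,0],[0,0,0],[0,0,0],[0,0,0]], rot=[[0.02,0,0],[0.038,0,0],[0.038,0,0],[0.038,0,0],[0.038,0,0]], claw=[32,32,32,32,32])

```text
time_s: 13.07
tool_pos: [0.5308, 0.2034, 0.0671]
ee_rot: [0.263, 0.656, -0.264, 0.656]
ft_force: [0.5, -1.1, 0.1]
gripper_width: 0.0346
```

Run:
```python
from h import *
st()
```

```text
pos [0.5308 0.2034 0.0671] jaw -43.72 tilt [-0.0004 -0.0011] F [ 0.5 -1.1  0.1] T [ 0.25  0.07 -0.11] w 0.0346 q6 0.92 t 13.0667
```

Jaw axis at -43.7°, as planned. I'll release, rise and move away to check.

Request:
move_arm(xyz=[[0,0,0],[0,0,0],[0,0,0],[-0.03,0,0],[-0.08,0,0]], rot=[[0,0,0],[0,0,0],[0,0,0],[0,0,0],[0,0,0]], claw=[55,60,60,60,60])

```text
time_s: 13.48
tool_pos: [0.5289, 0.2031, 0.1247]
ee_rot: [0.261, 0.659, -0.265, 0.654]
ft_force: [-0.0, -0.3, -0.3]
gripper_width: 0.0597
```

Run:
```python
from h import *
st();print(move((.42,-.05,.2)).round(3))
```

```text
pos [0.5289 0.2031 0.1247] jaw -43.7 tilt [-0.0077 -0.0024] F [-0.  -0.3 -0.3] T [0.03 0.03 0.02] w 0.0597 q6 0.92 t 13.4833
[-0.099 -0.345  0.128]
```

Request:
move_arm(xyz=[[-0.05,0,0],[-0.09,-0.06,0.02],[-0.1,-0.12,0.04],[-0.1,-0.18,0.06],[-0.1,-0.24,0.08]], rot=[[0,0,0],[0,0,0],[0,0,0],[0,0,0],[0,0,0]], claw=[60,60,60,60,60])

```text
time_s: 13.9
tool_pos: [0.4609, 0.0586, 0.2008]
ee_rot: [0.261, 0.658, -0.264, 0.655]
ft_force: [0.8, -2.3, 0.1]
gripper_width: 0.0605
```

Request:
move_arm(xyz=[[0,-0.05,0.02],[0,-0.12,0.05],[0,-0.16,0.05],[0,-0.16,0.05],[0,-0.16,0.05]], rot=[[0,0,0],[0,0,0],[0,0,0],[0,0,0],[0,0,0]], claw=[60,60,60,60,60])

```text
time_s: 14.32
tool_pos: [0.4047, -0.0557, 0.2018]
ee_rot: [0.262, 0.657, -0.266, 0.655]
ft_force: [-0.8, 0.2, 0.7]
gripper_width: 0.0599
```

Run:
```python
from h import *
st()
for n in('top','side'):
    a=np.mean([imaging.get_image(n).astype(float) for _ in range(8)],0);np.save('pics/avg2_%s.npy'%n,a)
t=np.load('pics/avg2_top.npy');s=np.load('pics/avg2_side.npy')
f=lambda im,x0,y0,x1,y1,k:np.clip((cv2.resize(im[y0:y1,x0:x1],None,fx=k,fy=k,interpolation=cv2.INTER_CUBIC))*1.3,0,255)[...,::-1].astype(np.uint8)
A=f(t,158,172,190,204,15)[:480,:480];B=f(s,300,160,364,256,5)
c=np.zeros((480,800,3),np.uint8);c[:,:480]=A;c[:480,480:]=B;cv2.imwrite('pics/c8.png',c)
m=t.mean(2)
for r in range(182,196):print(r,m[r,164:184].round(0).astype(int))
print(proj('top',(.5305,.2035,.09)),proj('top',(.5305,.2035,.061)))
```

```text
pos [ 0.4047 -0.0557  0.2018] jaw -43.82 tilt [-0.0047 -0.0032] F [-0.8  0.2  0.7] T [-0.    0.02 -0.04] w 0.0599 q6 0.34 t 14.3167
182 [ 87 124 134 133 130 132 124 124 106 113 121 122 121  88 104 117  95 121
 131 133]
183 [134 134 134 132 105 119  87 106  93 111 119 119  95  90 110  98 105 109
 103 127]
184 [133 134 133 128 120 123 124  91 103  77  55  39  57  90  80  85  88 104
 100 124]
185 [133 133 134 118 119 122  73  57 116  84  59  58  80 100 115 123  76 107
 109 109]
186 [134 133 132 113 120  75  57  57  99  98  66  59  62  59 100 122  89 110
  90  90]
187 [133 134 132 124  96  65  57  58  84  95  70  60  60  48  46 111 121  91
  65  58]
188 [132 134 128 124 118  86  62  57  71 120  82  58  59  55  39 112  86  91
  70  61]
189 [134 134 107 116  90  74  63  59  57 113  82  61  62  53  65  95 118 122
  71  83]
190 [133 134 103 113 119  74  58  58  58  86  93  70  61  42  58  91 116 105
  62  84]
191 [133 133 104 118 127  77  60  61  60  84  90  67  51  53 110 128  90  88
  59 100]
192 [133 134 127 121 123  93  75  70  65  58  82  59  47 106 126 120  83  73
  53 102]
193 [133 134 133 111  91  80  90  80  86  68  52  69 101 119 123  76 102  77
  57 102]
194 [133 133 134 116 120 122 103 112 119 122 107  86 114 121  78  86 112  77
  62  83]
195 [133 134 133 133 130 124 114 115 123 124 101  96 115 118 102  85  57  59
  84 106]
[173.48039833 187.92670458] [175.7509452  189.39770416]
```

View pics/c8.png

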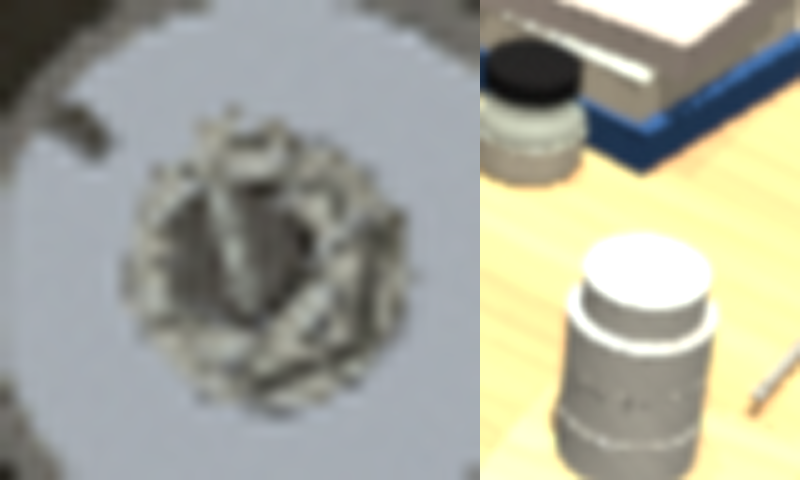

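The nut now looks symmetric about the scribed line, and a dark gap continues the line at about native (174,193). The stack is nested and upright. One cheap independent check of the pointer angle, before and after, along with the stack axes:

Run:
```python
from h import *
from m import measure
A=[np.load('pics/avg%s_top.npy'%k).mean(2).astype(np.float32) for k in('','2')]
th=np.arange(-180,180,2.)
for c in((.5305,.2035),(.5295,.203)):
  for nm,im in zip(('before','after'),A):
    v=0
    for r in(.0235,.0245,.0255):
      uv=np.array([proj('top',(c[0]+r*np.cos(np.radians(a)),c[1]+r*np.sin(np.radians(a)),.061)) for a in th],np.float32)
      v=v+np.abs(cv2.remap(im,uv[:,:1],uv[:,1:],cv2.INTER_LINEAR)[:,0]-133)/3
    sel=(th>-10)&(th<145)
    print(nm,c,[(int(a),int(x)) for a,x in zip(th[sel],v[sel]) if x>7])
cv2.imwrite('pics/raw_s9.png',np.load('pics/avg2_side.npy')[...,::-1].astype(np.uint8))
p=(.5995,-.1612);measure('s9',[('cap',p,.058,.084,.032),('top',p,.032,.058,.032),('low',p,.006,.032,.032)])
```

```text
before (0.5305, 0.2035) [(-8, 10), (-6, 10), (-4, 10), (-2, 10), (0, 10), (2, 10), (4, 10), (6, 10), (8, 10), (10, 10), (12, 10), (14, 10), (16, 10), (18, 9), (20, 10), (22, 10), (24, 10), (26, 10), (28, 9), (30, 8), (32, 7), (50, 13), (52, 17), (54, 13), (56, 8), (58, 7), (60, 7), (62, 8), (64, 8), (66, 7), (68, 7), (70, 7), (72, 7), (100, 8), (102, 8), (104, 9), (106, 10), (108, 10), (110, 9), (126, 7), (128, 15), (130, 23), (132, 23), (134, 14), (140, 9), (142, 8)]
after (0.5305, 0.2035) [(-2, 8), (0, 11), (2, 11), (4, 11), (6, 10), (8, 9), (10, 8), (12, 7), (14, 10), (16, 14), (18, 16), (20, 14), (22, 13), (24, 13), (26, 13), (28, 14), (30, 11), (32, 7), (48, 10), (50, 17), (52, 20), (54, 16), (56, 9), (62, 8), (64, 9), (66, 8), (68, 7), (86, 8), (88, 12), (90, 13), (92, 13), (94, 14), (96, 15), (98, 16), (100, 17), (102, 13), (104, 9), (116, 7), (118, 8), (120, 8)]
before (0.5295, 0.203) [(24, 7), (26, 7), (38, 7), (46, 8), (48, 14), (50, 19), (52, 19), (54, 14), (56, 8), (100, 7), (102, 8), (104, 10), (106, 9), (108, 8), (124, 9), (126, 18), (128, 24), (130, 20), (132, 9), (136
[... 1107 characters left out ...]
(-1.2)], [236, np.float64(0.9), np.float64(-1.1)], [237, np.float64(0.9), np.float64(-1.0)], [238, np.float64(0.9), np.float64(-1.1)]] mean -0.05
  front bottom pred 249.44 S col [28. 26. 25. 25. 24. 25. 26. 26. 26.] V [120. 119. 122. 132. 136. 123. 119. 120. 120.]Traceback (most recent call last):
  File "<stdin>", line 14, in <module>
  File "m.py", line 6, in measure
    P=np.array([proj('side',(x+r*np.cos(t),y+r*np.sin(t),z)) for z in(z0,z1) for t in th])
                ~~~~^^^^^^^^^^^^^^^^^^^^^^^^^^^^^^^^^^^^^^^^
  File "h.py", line 13, in proj
    m=imaging.camera_model(n);K=np.array(m['camera_matrix']);T=np.array(m['extrinsics'])
ValueError: time passes only in moves, steps and waits
```

Run:
```python
from h import *
st();print(ctrl.hand_in())
```

```text
pos [ 0.4053 -0.0542  0.2014] jaw -43.61 tilt [-0.0054 -0.0028] F [ 0.1 -1.2  0.5] T [-0.02  0.   -0.01] w 0.0603 q6 0.34 t 15.1167
the job is handed in; nothing more can be done
None
```

I moved the dust cap onto the two spare caps and tightened the castle nut. I then handed the job in at about 15 s with the arm clear of everything; the hand-in gives no verdict.

- **Cap:** It touched down at the expected height, and the final side view shows three upright, nested caps. The silhouettes of the two upper caps agree to about 0.4 px, or about 0.7 mm sideways. The check on the lowest cap stopped with a camera-model error, so it was confirmed only by eye.
- **Nut:** I turned it 98.5° clockwise in one grip. The jaws ended at 16.3° (modulo 60°), against a scribed line I measured at 15–17°. The pointer is about 0.65 rad past the lug, inside the 0.25–0.85 window.
- **Weaker checks:** The before-and-after pointer images gave about 96.5° of turn, roughly 2° less than the jaws. My first rough scribe reading was 20.5°, about 4° off the final angle but still within the 0.10 rad (5.7°) limit.
- **Corrections on the way:** The first cap grip pressed on the shoulder, and the first nut grip was about 2.5 mm off centre. I released, recentred and regripped both times.
- **Bystanders:** I did not measure them at the end. The arm passed above them with no contact forces seen.

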